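# Stack the tasting tubs and start the bell timer

### The arm

A 6-joint arm with a two-finger parallel gripper is mounted at the origin on a cart in front of the work surface, level with it; the furniture and walls round the work are solid. World frame = base frame: x ahead of the robot, y to its left, z up, the work surface at z = 0. Lengths are in mm, angles in rad, forces in N, time in s.
With the tool pointing down it reaches from about 300 to 775 mm from the base axis. Payload 14.6 kg.
Tool frame: the origin (TCP) lies midway between the tips of the shut fingers; the grasp point (between the pads) lies grasp_offset behind it (grasp_offset is the distance from the TCP to the grasp point, in mm); z points along the fingers, y is the line along which they close (so a half turn about z gives the same grasp; the last joint's range is limited). The gripper opens to 94 mm and grips with 3 to 60 N. Pads are 16 mm wide; open, the fingers measure 119 mm over their backs; the gripper's body (75 mm by 177 mm) begins 78 mm behind the grasp point.
Start: joints at [-1.349, 0.3, 1.521, -0, 1.321, -0.067], TCP at [156.634, -527.214, 205.446] pointing down, gripper open.
Joint ranges: [-3.03, 3.03], [-0.79, 2.21], [0.23, 2.52], [-1.04, 4.18], [0, 3.07], [-2.55, 2.55]. Speed limits (rad/s): [2.22, 2.22, 2.57, 3.14, 3.14, 3.14].

### API

Orientations are given as [roll, pitch, yaw] about the fixed x, y, z axes, in that order (R = Rz(yaw) Ry(pitch) Rx(roll)).
In Python, from cell import * gives the robot as it stands. The module is installed in compiled form; this text tells all that it offers.
- The arm moves only by the shell command python3 -m jog 'ROWS' [FORCE]. ROWS is JSON, a list of rows, each a list of 3 entries, a list of its own where there are three numbers: the finger opening in mm, from 0 to 94, then the shift along the tool's x, y, z in units of 50 mm (1.0 is 50 mm), then the turn about the tool's z in units of 180 degrees (1.0 is 180 degrees). In form: [[fingers, [dx, dy, dz], twist], ...]. A call has 1 to 20 rows; each row shifts and turns the commanded pose from where the row before left it, along the tool's axes as they then stand; what a row does not reach is not made up. A row lasts 1/10 s, in which the tool goes at most 50 mm and 8.59 degrees, less where a joint would pass 70% of its speed; a pose out of reach is approached as far as the arm can. A call with a number of a shift or a turn outside -1 to 1 is refused whole. A call with a gripper value outside its range is refused whole. The fingers move at their own pace and stop on an object; FORCE is the grip in N (left out, the last holds). Time passes only in rows, so rows that do not move let the fingers close. It gives the time, the measured TCP pose, the force, the opening and the grip force at its end, in the units of the state.
- read_state(): the state, without advancing time (a new reading comes with each control period).
- camera(name): name is "side" or "top" or "wrist"; returns the picture (384x512x3 uint8, red, green, blue); there is no depth.
- calibration(name): a dict with "mtx" (3x3 intrinsics, pixels), "cam_to_world" (4x4, takes a point from camera to world coordinates); the wrist camera has in their place "hand_eye" (4x4, takes a point from camera to tool coordinates, whose origin is the TCP and whose axes are the flange's). Camera axes: x right, y down, z forward; pixel columns grow to the right and rows downward; lengths in mm; the calibration is good to about 2 mm. A picture is of the moment at which its call begins: read the wrist's pose just before it. calibration takes no time and is no camera call.
- sign_off(): hands the job in; it is judged then, once.
Trained networks look in the newest picture that a camera, given by its name, has taken for a name from the list of things; names that differ only in an ending like _2 or _b are one class to them, and where a whole thing is asked for, a point or a joint stands for the part that bears it (a point fixed in the world has none). Each returns a list of dicts, best first, with "conf" (0 to 1); they miss things now and then, are a little off and sometimes report something else, mostly with a low value. They report only what shows in the picture. A call takes as long as a camera call.
- regions_of(camera, query): "pixels" (384x512 bool, what is visible of it) and "rect" ([centre column, centre row, width, height] in pixels, round what is visible of it).
The state is a dict: "clock": time; "joints": joint angles; "qd": joint speeds; "effort": joint torques, N m; "eef_pos": TCP position; "eef_rot": TCP orientation; "wrist_force": force on the tool from outside, world axes, zero at the start; "moment": the same for the moment, N m; "finger_gap": finger opening in mm; "finger_force": force on a finger pad.
Only numpy, scipy, OpenCV 4.12 (cv2) and the standard library are available. Lean on these libraries where they do the work, as an engineer would, in place of code of your own. Each camera call takes 0.05 s, during which the arm holds its last target. There are 200 camera calls.

### The job

Get the tasting tubs ready to thaw: set the shallow lidded tub squarely on top of the deep one, so that its four corner feet drop into the recesses of the deep tub's lid, and let go of it. Then start the bell timer beside them: wind its dial clockwise clearly past the 40-minute top mark, then turn it back to 15 minutes. Leave the coffee cup and the two gold-lidded jars where they stand.

Things in the scene. Friction and masses are not known exactly. Their poses are not given: they have to be found in the camera images.
- deep_tub: The taller of two white lidded food tubs with grey lids, 90 (its x) x 60 (its y) x 78 mm high, 0.6 kg, loose, upright. Origin: centre of its underside (ends of the feet), z up.
- deep_tub_lid (a point): Centre of the top of the deep tub's lid, 78 mm above its origin, same axes. The flat lid has four square recesses, 11 x 11 mm, 5 mm deep, mouths chamfered, centred at x +-34.5, y +-19.5 mm.
- shallow_tub: The lower tub, same outline 90 (its x) x 60 (its y) mm, 48 mm high, 0.22 kg, loose, upright. Origin: centre of its underside (ends of the feet), z up. Lid: the top 12 mm, 60 mm across; walls below 57 mm across. Stacked with all feet in the recesses its origin is 73 mm above the deep tub's, centred, long sides parallel (either way round); with feet beside them it stands 5 mm higher.
- shallow_tub_lid (a point): Centre of the top of the shallow tub's lid, 48 mm above its origin, same axes. Under this tub are four round corner feet, 7 mm across with tapered ends, 6 mm long, at x +-34.5, y +-19.5 mm: 2 mm play all round in a recess of the deep tub's lid.
- timer: Bell timer: plain white wedge fixed to the table, 106 mm deep (x), 110 mm wide (y). Origin: centre of its underside; z up. Its front (-x) faces the robot, turned by up to 0.35 rad. Its face slopes 16 degrees down to the front; the face's centre, where the dial's axis meets it, is 38 mm above the origin.
- dial_grip (a point): Grip point on the dial's axis, 26 mm out from the face. The dial is a grey disc, 31 mm radius, with a black grip bar 46 mm long, 14 mm thick, its top 8 mm above this point and the disc 21 mm below it. z: out of the face along the dial's axis; x: along the bar to the pointer end (white line on the bar's top, black nib on the disc); y: across the bar. Turns with the dial.
- dial (a joint): Dial angle, rad: 0 at 0 minutes, growing clockwise seen facing it, 0.1 a minute. A fixed metal ring round it has short marks each minute, long marks each 5 minutes from 0 to 40. Top mark: 40 minutes, the last long one, at 4.0; 15 minutes: the fourth long mark counting the 0 mark, at 1.5. Straight up the slope: 20. Stops at 0 and 4.4, stays where left, resists with about 0.06 N m.
- coffee_cup: Bystander: sealed dark brown dessert cup with orange and black lid, 87 mm wide, 80 mm high, at the back. Origin: centre of its underside.
- gold_jar_1: Bystander: round jar with gold lid, 72 mm wide, 82 mm high, at the back, left of the cup. Origin: centre of its underside.
- gold_jar_2: Bystander: round jar with gold lid, 72 mm wide, 82 mm high, at the back, right of the cup. Origin: centre of its underside.

How it is judged (in metres and radians):
On the way, in this order (a step that is already met when the one before it is completed fails the run):
1. the shallow tub stands on the deep one with all four feet in the lid's recesses, released (z of shallow_tub in the frame of deep_tub between 0.07 and 0.0755 m and horizontal distance between shallow_tub and deep_tub below 0.006 m and angle between the x axis of shallow_tub and the x axis of deep_tub, either way round below 0.12 rad and contact force between shallow_tub and the fingers below 0.1 N), for 0.2 s.
2. the dial has been wound past the 40-minute top mark (value of joint dial above 4.04 rad), for 0.05 s.
At the end, for the whole second after the job is handed in: The dial stands at 15 minutes (within 0.12 rad, 1.2 minutes), the deep tub stands upright on the table, and the shallow tub rests still and level on it with all four feet in the recesses (its origin 70 to 75.5 mm above the deep tub's, within 6 mm of its axis, long sides parallel within 0.12 rad) (value of joint dial between 1.38 and 1.62 rad and z of shallow_tub in the frame of deep_tub between 0.07 and 0.0755 m and horizontal distance between shallow_tub and deep_tub below 0.006 m and angle between the x axis of shallow_tub and the x axis of deep_tub, either way round below 0.12 rad and angle between each of deep_tub, shallow_tub's own z axis and vertical below 0.05 rad and height (world z) of deep_tub below 0.005 m and linear speed of shallow_tub below 0.02 m/s); the robot touches nothing.
It fails at once if a bystander (coffee cup or gold-lidded jar) is moved by more than 25 mm or tipped (distance of any of coffee_cup, gold_jar_1, gold_jar_2 from where it was at the start of the episode above 0.025 m or angle between any of coffee_cup, gold_jar_1, gold_jar_2's own z axis and vertical above 0.4 rad).
It also fails if it takes over 72 s, if anything falls off the work surface, if the arm or the gripper's body presses on something with over 40 N, if the wrist force passes 120 N, or if a joint passes its speed limit or range.

## Working session

There is one attempt and no reset: what is moved stays moved. The work goes in short steps, Python scripts to look and compute and a shell command to move; the robot and the scene stay as the last step left them, time stands still between calls to the robot, and variables do not carry over. Pictures are saved under pics/ and viewed, at most 10 in all, crops included, and the job is handed in when it is done.

```bash
mkdir -p pics; cat > h.py <<'E'
from cell import *
import numpy as np, cv2
from scipy.spatial.transform import Rotation as Rn
def rot(e): return Rn.from_euler('xyz',e).as_matrix()
def pose():
    s=read_state(); T=np.eye(4); T[:3,:3]=rot(s['eef_rot']); T[:3,3]=s['eef_pos']; return T
def snap(n):
    T=pose(); im=camera(n); c=calibration(n)
    C=c['cam_to_world'] if n!='wrist' else T@np.array(c['hand_eye'])
    return im,np.array(c['mtx']),np.array(C)
def onz(uv,K,C,z):
    uv=np.atleast_2d(uv).astype(float); d=np.c_[uv,np.ones(len(uv))]@np.linalg.inv(K).T@C[:3,:3].T
    o=C[:3,3]; return o+d*((z-o[2])/d[:,2])[:,None]
def proj(P,K,C):
    P=np.atleast_2d(P); q=(P-C[:3,3])@C[:3,:3]@K.T; return q[:,:2]/q[:,2:]
def save(n,im): cv2.imwrite('pics/'+n+'.png',im[:,:,::-1])
E
python3 - <<'E'
from h import *
np.set_printoptions(precision=1,suppress=True)
s=read_state();print(s)
a={}
for n in('top','side'):
    im,K,C=snap(n);a[n]=im;print(n,K,C)
    for q in('deep_tub','shallow_tub','timer','dial','coffee_cup','gold_jar_1'):
        for r in regions_of(n,q):
            print(n,q,round(r['conf'],2),np.array(r['rect']),r['pixels'].sum())
print(calibration('wrist'))
save('a',np.vstack([a['top'][:, :],a['side']])[:, :])
cv2.imwrite('pics/a2.png',cv2.resize(np.hstack([a['top'],a['side']])[:,:,::-1],(800,300)))
save('top',a['top']);save('side',a['side'])
E
```

```text
{'clock': 0.0, 'joints': array([-1.3,  0.3,  1.5,  0. ,  1.3, -0.1]), 'qd': array([ 0., -0.,  0., -0.,  0.,  0.]), 'effort': array([ -0. , -53.2, -35.3,   0.1,   0. ,  -0. ]), 'eef_pos': array([ 156.6, -526.9,  204.9]), 'eef_rot': array([-3.1, -0. ,  0.3]), 'wrist_force': array([ 0.7,  0.7, -0.5]), 'moment': array([-0.,  0., -0.]), 'finger_force': 0.0, 'finger_gap': 93.86071597658282}
top [[443.    0.  257.8]
 [  0.  443.  187.9]
 [  0.    0.    1. ]] [[  -0.    -1.     0.1  443.7]
 [  -1.     0.     0.   -59.9]
 [  -0.    -0.1   -1.  1203.8]
 [   0.     0.     0.     1. ]]
top deep_tub 0.92 [365.3 224.3  29.8  40. ] 1031
top shallow_tub 0.96 [261.  215.5  19.4  33.4] 811
top timer 0.84 [179.3 176.6  49.2  48.6] 1742
top timer 0.74 [304.1 145.6  34.7  30.8] 885
top dial 0.61 [177.1 176.7  18.4  25.8] 410
top coffee_cup 0.64 [305.  145.7  39.4  32.6] 932
top gold_jar_1 0.73 [232.6 148.5  24.9  30.6] 602
top gold_jar_1 0.62 [379.1 143.7  33.5  31.6] 718
side [[356.9   0.  248.4]
 [  0.  356.9 183.7]
 [  0.    0.    1. ]] [[   1.    -0.1    0.2  395. ]
 [  -0.3   -0.6    0.8 -707.8]
 [   0.    -0.8   -0.6  595. ]
 [   0.     0.     0.     1. ]]
side deep_tub 0.75 [228.6 296.9  56.5  50.1] 2519
side shallow_tub 0.7 [216.8 207.2  38.3  32. ] 1064
side timer 0.67 [239.4 155.9  44.4  41.3] 1223
side dial 0.64 [240.3 150.7  17.4  17. ] 257
side coffee_cup 0.64 [304.9 222.2  40.1  45.6] 1315
side gold_jar_1 0.92 [274.1 178.   27.7  34.2] 829
side gold_jar_1 0.73 [344.2 287.7  44.4  52.2] 1791
side gold_jar_1 0.36 [238.4 151.4  21.3  17.9] 229
{'mtx': array([[333.6,   0. , 251. ],
       [  0. , 333.6, 194.5],
       [  0. ,   0. ,   1. ]]), 'hand_eye': array([[  -0. ,   -1. ,   -0.2,   66.4],
       [   1. ,   -0. ,    0. ,   -0.7],
       [  -0. ,   -0.2,    1. , -178.1],
       [   0. ,    0. ,    0. ,    1. ]])}
```

View pics/top.png

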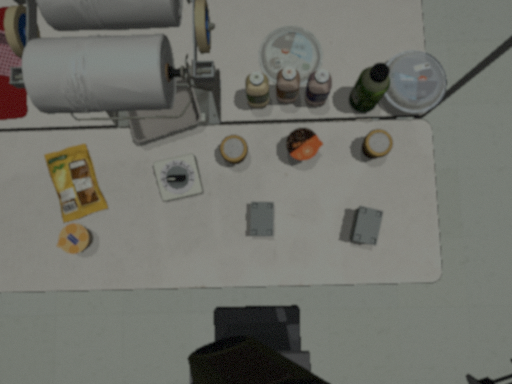

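View pics/side.png

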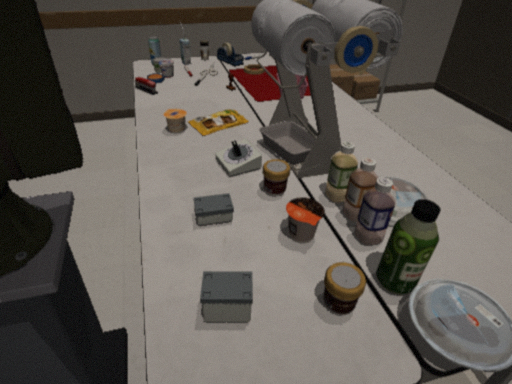

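```bash
python3 - <<'E'
from h import *
np.set_printoptions(precision=2,suppress=True)
for n in('top','side'):
    im,K,C=snap(n)
    for q,z in(('deep_tub',78),('shallow_tub',48),('timer',20),('dial',50)):
        r=regions_of(n,q)
        if not r: continue
        r=r[0]; uv=np.argwhere(r['pixels'])[:,::-1]
        P=onz(uv,K,C,z)[:,:2].astype(np.float32)
        print(n,q,cv2.minAreaRect(P),P.mean(0))
print(np.array(read_state()['eef_rot']))
E
python3 - <<'E'
from cell import *
print(read_state()['grasp_offset'] if 'grasp_offset' in read_state() else '')
import cell;print([k for k in dir(cell) if k[0]!='_'], getattr(cell,'grasp_offset',None))
E
```

```text
top deep_tub ((614.2738647460938, 171.06199645996094), (57.04315185546875, 57.733489990234375), 89.57829284667969) [613.45 170.94]
top shallow_tub ((501.8636169433594, -43.54069519042969), (60.082183837890625, 88.58920288085938), 88.39513397216797) [501.66 -43.19]
top dial ((618.5173950195312, 176.8131561279297), (58.47760772705078, 59.169315338134766), 89.5782470703125) [617.72 177.2 ]
side deep_tub ((470.3259582519531, -331.1563720703125), (102.01688385009766, 89.96131134033203), 75.37080383300781) [ 470.31 -332.75]
side shallow_tub ((499.1925354003906, -63.69035720825195), (101.9449462890625, 90.78467559814453), 86.9656753540039) [497.6  -65.18]
side timer ((622.4074096679688, 195.06915283203125), (136.85377502441406, 175.4246063232422), 10.050671577453613) [623.87 183.77]
side dial ((620.934814453125, 179.12477111816406), (110.39168548583984, 57.85914993286133), 66.55416107177734) [615.64 173.46]
[-3.14  0.    0.29]

['Unreachable', 'calibration', 'camera', 'grasp_offset', 'read_state', 'regions_of', 'sign_off'] 18.8
```

The top view shows the shallow tub at about (261,219), the deep tub at (367,226) and the timer at (177,177). The side view shows the deep tub nearest at (228,297), the shallow tub at (214,208) and the timer at (240,157). Next I look at both tubs with the wrist camera.

```bash
python3 -m jog '[[94,[0,0,0],0.046],[94,[0,0,0],0.046],[94,[0.45,-0.35,0],0],[94,[0.45,-0.35,0],0],[94,[0.45,-0.35,0],0],[94,[0.45,-0.35,0],0],[94,[0.45,-0.35,0],0],[94,[0.45,-0.35,0],0],[94,[0.45,-0.35,0],0],[94,[0.45,-0.35,0],0],[94,[0.45,-0.35,0],0],[94,[0.45,-0.35,0],0],[94,[0.45,-0.35,0],0],[94,[0.45,-0.35,0],0],[94,[0,0,0],0],[94,[0,0,0],0]]'
python3 - <<'E'
from h import *
np.set_printoptions(precision=1,suppress=True)
im,K,C=snap('wrist');save('w1',im);np.savez('w1',im=im,K=K,C=C);print(C)
for q in('deep_tub','shallow_tub','deep_tub_lid'):
    for r in regions_of('wrist',q): print(q,r['conf'],np.array(r['rect']))
E
```

```text
clock: 2.8
eef_pos: [426.7, -317.1, 205.4]
eef_rot: [-3.142, 0.0, 0.001]
wrist_force: [-0.1, 0.1, -0.3]
finger_gap: 94.2
finger_force: 0.0
[[  -0.    -1.    -0.2  493. ]
 [  -1.     0.    -0.  -316.5]
 [   0.     0.2   -1.   383.4]
 [   0.     0.     0.     1. ]]
deep_tub 0.58 [243.9 134.2  91.  116.7]
shallow_tub 0.68 [ 16.  109.8  31.4  97.9]
deep_tub_lid 0.68 [244.7 133.   91.4 112.2]
```

View pics/w1.png

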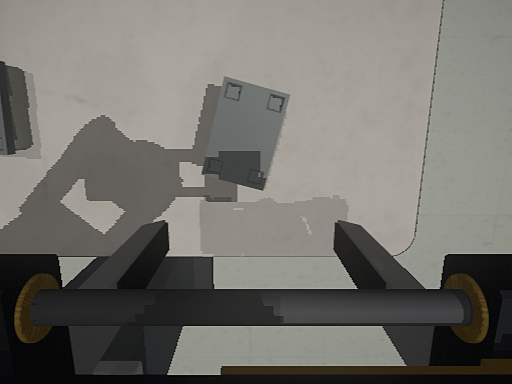

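The deep tub's lid shows with its four recesses at about (233,92), (276,103), (256,177) and (213,166). The lid corners are at about (223,77), (290,95), (264,190) and (203,174). The shallow tub shows at the left edge.

```bash
python3 -m jog '[[94,[0,-0.5,0],0],[94,[0,-0.5,0],0],[94,[0,-0.5,0],0],[94,[0,-0.5,0],0],[94,[0,-0.5,0],0],[94,[0,0,0],0],[94,[0,0,0],0]]'
cat > quad.py <<'E'
from h import *
def quad(mask):
    m=mask.astype(np.uint8); cs,_=cv2.findContours(m,0,2); c=max(cs,key=cv2.contourArea)
    return cv2.minAreaRect(c)
def rectw(mask,K,C,z):
    m=mask.astype(np.uint8); cs,_=cv2.findContours(m,0,2); c=max(cs,key=cv2.contourArea)[:,0]
    P=onz(c,K,C,z)[:,:2].astype(np.float32)
    return cv2.minAreaRect(P)
E
python3 - <<'E'
from quad import *
np.set_printoptions(precision=1,suppress=True)
im,K,C=snap('wrist');save('w2',im);np.savez('w2',im=im,K=K,C=C)
for q,z in(('deep_tub_lid',78),('shallow_tub_lid',48),('deep_tub',78),('shallow_tub',48)):
    for r in regions_of('wrist',q)[:2]: print(q,r['conf'],np.array(r['rect']),rectw(r['pixels'],K,C,z))
E
```

```text
clock: 3.7
eef_pos: [426.6, -192.7, 205.7]
eef_rot: [3.141, -0.0, -0.0]
wrist_force: [0.1, -0.2, 0.4]
finger_gap: 94.1
finger_force: 0.0
deep_tub_lid 0.9 [375.5 135.6 109.8 113.7] ((477.0245666503906, -302.2706298828125), (74.83464813232422, 91.05818939208984), 75.47001647949219)
shallow_tub_lid 0.9 [104.5 105.   77.4 100.6] ((500.58544921875, -48.148738861083984), (71.74677276611328, 91.03302001953125), 88.4003677368164)
deep_tub 0.64 [375.6 133.1 110.6 118.9] ((477.23681640625, -302.5396728515625), (75.0500717163086, 89.88675689697266), 75.03014373779297)
deep_tub 0.26 [102.4 106.4  78.9  97.3] ((499.7896423339844, -61.110565185546875), (64.26770782470703, 81.66952514648438), 87.42835235595703)
shallow_tub 0.66 [102.3 106.7  75.1  98.9] ((500.7279052734375, -48.6159553527832), (71.20201110839844, 90.28032684326172), 87.3645248413086)
```

View pics/w2.png

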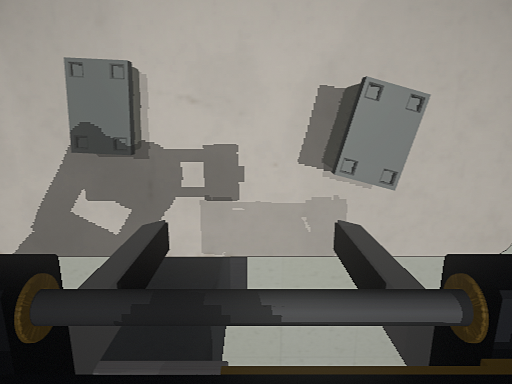

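The shallow lid has recesses at about (77,70), (118,72), (121,144) and (82,142). The deep lid's are at about (374,92), (416,103), (388,177) and (348,166). I triangulate the deep lid from the two wrist places.

```bash
cat > fit.py <<'E'
from h import *
from scipy.optimize import least_squares
M=np.array([[34.5,19.5],[34.5,-19.5],[-34.5,-19.5],[-34.5,19.5]])
def fit(views,x0):  # views: (uv,K,C)
    def pts(p):
        c,s=np.cos(p[3]),np.sin(p[3]); return np.c_[M@np.array([[c,s],[-s,c]])+p[:2],np.full(4,p[2])]
    f=lambda p:np.concatenate([(proj(pts(p),K,C)-uv).ravel() for uv,K,C in views])
    r=least_squares(f,x0); return r.x,np.abs(r.fun).max()
def recs(im,uv):  # darkest recess blob near guess, sub-pixel
    return uv
E
python3 - <<'E'
from fit import *
np.set_printoptions(precision=3,suppress=True)
a=np.load('w1.npz');b=np.load('w2.npz')
d1=np.array([(233,92),(276,103),(256,177),(213,166)]);d2=np.array([(374,92),(416,103),(388,177),(348,166)])
s2=np.array([(77,70),(118,72),(121,144),(82,142)])
print(fit([(d1,a['K'],a['C']),(d2,b['K'],b['C'])],[470,-300,78,0]))
print(fit([(d2,b['K'],b['C'])],[470,-300,78,0]))
print(fit([(s2,b['K'],b['C'])],[500,-50,48,0]))
E
```

```text
(array([ 475.149, -310.572,   76.861,   -0.267]), np.float64(1.3013085840908616))
(array([ 475.066, -310.601,   76.736,   -0.268]), np.float64(0.7244397218149459))
(array([500.351, -42.905,  43.564,  -0.049]), np.float64(0.19013078301520636))
```

Lid heights come out at 77 mm for the deep tub and about 44 mm for the shallow one from a single view. I go over the shallow tub for a second view.

```bash
python3 -m jog '[[94,[0.14,-0.5,0],0],[94,[0.14,-0.5,0],0],[94,[0.14,-0.5,0],0],[94,[0,-0.5,0],0],[94,[0,-0.5,0],0],[94,[0,-0.5,0],0.0156],[94,[0,0,0],0],[94,[0,0,0],0]]'
python3 - <<'E'
from h import *
im,K,C=snap('wrist');np.savez('w3',im=im,K=K,C=C)
save('w3',cv2.resize(im[40:240,150:350],(800,800))[:600])
E
```

```text
clock: 4.75
eef_pos: [447.8, -42.6, 205.4]
eef_rot: [3.141, 0.0, -0.048]
wrist_force: [-0.5, -1.4, -0.1]
finger_gap: 94.2
finger_force: 0.0
```

View pics/w3.png

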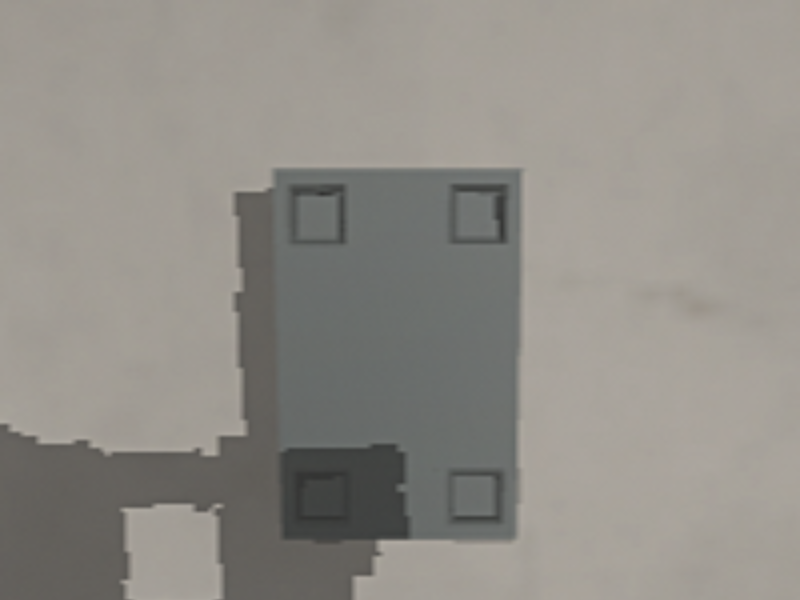

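The crop shows the shallow lid aligned with the tool, with recesses at crop pixels (318,214), (479,214), (475,496) and (323,496).

```bash
python3 - <<'E'
from fit import *
np.set_printoptions(precision=3,suppress=True)
a=np.load('w3.npz');b=np.load('w2.npz')
d1=np.array([(318,214),(479,214),(475,496),(323,496)])/4-.375+[150,40]
s2=np.array([(77,70),(118,72),(121,144),(82,142)])
print(fit([(d1,a['K'],a['C'])],[500,-50,48,0]))
p,e=fit([(d1,a['K'],a['C']),(s2,b['K'],b['C'])],[500,-50,48,0]);print(p,e)
T=pose();print(T[:3,:3].T@(np.r_[p[:3]]-T[:3,3])/50, T[:3,3])
E
```

```text
(array([500.717, -43.042,  44.808,  -0.049]), np.float64(0.10558578925051165))
[500.511 -43.033  43.81   -0.049] 0.3151303409345445
[ 1.053 -0.051  3.232] [447.826 -42.966 205.409]
```

```bash
python3 -m jog '[[94,[0.527,-0.025,0],0],[94,[0.527,-0.025,0],0],[94,[0,0,0.6],0],[94,[0,0,0.6],0],[94,[0,0,0.6],0],[94,[0,0,0.6],0],[94,[0,0,0.6],0],[94,[0,0,0.4],0],[94,[0,0,0.25],0],[94,[0,0,0],0],[94,[0,0,0],0]]' && python3 -m jog '[[50,[0,0,0],0],[50,[0,0,0],0],[50,[0,0,0],0],[50,[0,0,0],0],[50,[0,0,0],0],[50,[0,0,0],0]]' 25
```

```text
clock: 5.9
eef_pos: [500.9, -42.9, 23.6]
eef_rot: [3.141, -0.001, -0.05]
wrist_force: [-0.2, 0.8, 0.2]
finger_gap: 94.0
finger_force: 0.0
clock: 6.5
eef_pos: [500.6, -42.4, 23.2]
eef_rot: [3.142, -0.0, -0.049]
wrist_force: [-0.4, -1.0, 3.8]
finger_gap: 60.0
finger_force: 25.0
```

```bash
python3 -m jog '[[50,[0,0,-0.2],0],[50,[0,0,-0.4],0],[50,[0,0,-0.6],0],[50,[0,0,-0.6],0],[50,[0,0,-0.6],0],[50,[0,0,-0.4],0],[50,[0,0,-0.2],0],[50,[0,0,0],0.0347],[50,[0,0,0],0.0347],[50,[-0.05,0.3,0],0],[50,[-0.1,0.55,0],0],[50,[-0.1,0.6,0],0],[50,[-0.1,0.6,0],0],[50,[-0.1,0.6,0],0],[50,[-0.1,0.6,0],0],[50,[-0.1,0.6,0],0],[50,[-0.1,0.6,0],0],[50,[-0.08,0.556,0],0],[50,[-0.05,0.3,0],0]]' && python3 -m jog '[[50,[0,0,0],0],[50,[0,0,0],0],[50,[0,0,0],0]]'
python3 - <<'E'
from fit import *
im,K,C=snap('wrist');np.savez('w4',im=im,K=K,C=C)
T=pose();yaw=-0.267
c,s=np.cos(yaw),np.sin(yaw)
print(proj(np.c_[M@np.array([[c,s],[-s,c]])+[475.1,-310.6],[77]*4],K,C))
save('w4',cv2.resize(im[20:220,110:376],(800,600)))
E
```

```text
clock: 8.4
eef_pos: [386.2, -288.6, 172.6]
eef_rot: [-3.141, 0.001, -0.265]
wrist_force: [0.7, -0.1, -1.8]
finger_gap: 59.9
finger_force: 25.0
clock: 8.7
eef_pos: [388.0, -286.1, 172.8]
eef_rot: [-3.141, 0.0, -0.266]
wrist_force: [-0.1, -0.7, -1.8]
finger_gap: 59.4
finger_force: 25.0
[[226.82698631  35.62244714]
 [278.27212001  35.63468522]
 [276.63470005 128.36207558]
 [228.23782967 128.35009965]]
```

View pics/w4.png

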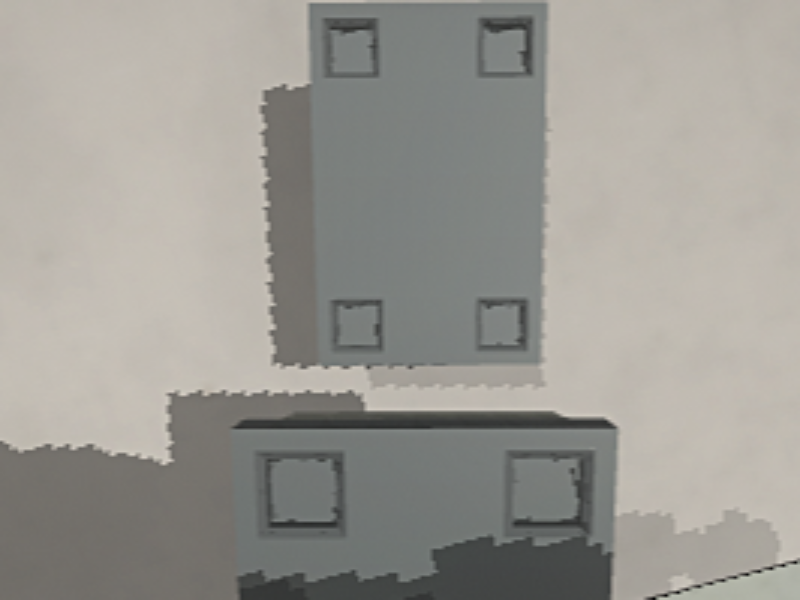

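The picture shows the deep lid above, with recesses at crop (351,47), (506,47), (502,324) and (357,324). The held tub is below it, with its front recesses at (302,495) and (549,496). I can compare the two directly.

```bash
python3 - <<'E'
from fit import *
np.set_printoptions(precision=3,suppress=True)
a=np.load('w4.npz');K,C=a['K'],a['C']
cv=lambda p:(np.array(p)+.5)/[800/266,3]-.5+[110,20]
d=cv([(351,47),(506,47),(502,324),(357,324)]); h=cv([(302,495),(549,496)])
p,e=fit([(d,K,C)],[475,-310,78,-.27]);print(p,e)
T=pose(); inT=lambda P:(np.atleast_2d(P)-T[:3,3])@T[:3,:3]
print('T',T[:3,3])
for z in(76.8,78): print('deep in tool',inT(np.mean(onz(d,K,C,z),0)))
for z in(196,198): print('held front recesses in tool',inT(onz(h,K,C,z)))
E
```

```text
[ 475.593 -310.591   75.891   -0.263] 0.1971932912678085
T [ 388.146 -286.015  172.881]
deep in tool [[90.772  0.774 96.062]]
deep in tool [[90.664  0.77  94.862]]
held front recesses in tool [[ 34.109 -19.718 -23.124]
 [ 33.903  19.199 -23.129]]
held front recesses in tool [[ 34.521 -19.468 -25.124]
 [ 34.318  18.947 -25.129]]
```

```bash
python3 -m jog '[[50,[0.3,0.02,0],0],[50,[0.5,0,0],0],[50,[0.5,0,0],0],[50,[0.3,0,0],0],[50,[0.218,0,0],0],[50,[0,0,0.3],0],[50,[0,0,0.4],0],[50,[0,0,0.4],0],[50,[0,0,0.2],0],[50,[0,0,0],0],[50,[0,0,0],0]]' && python3 -m jog '[[50,[0,0,0.05],0],[50,[0,0,0.05],0],[50,[0,0,0.04],0],[50,[0,0,0.04],0],[50,[0,0,0.03],0],[50,[0,0,0],0],[50,[0,0,0],0]]'
```

```text
clock: 9.85
eef_pos: [475.8, -311.6, 108.7]
eef_rot: [3.141, -0.001, -0.267]
wrist_force: [0.5, 0.7, -1.4]
finger_gap: 60.0
finger_force: 25.0
clock: 10.55
eef_pos: [475.4, -311.6, 97.5]
eef_rot: [-3.142, -0.0, -0.267]
wrist_force: [0.4, -0.3, -1.0]
finger_gap: 59.5
finger_force: 25.0
```

The tub is below lid-contact height with no force on the wrist, so the feet are in the recesses. I go down a little more and let go.

```bash
python3 -m jog '[[50,[0,0,0.015],0],[50,[0,0,0.012],0],[50,[0,0,0],0]]' && python3 -m jog '[[68,[0,0,0],0],[75,[0,0,0],0],[94,[0,0,0],0],[94,[0,0,0],0],[94,[0,0,0],0]]' && python3 -m jog '[[94,[0,0,-0.5],0],[94,[0,0,-0.6],0],[94,[0,0,-0.6],0],[94,[0,0,-0.6],0],[94,[0,0,-0.4],0],[94,[-0.5,0,0],0],[94,[-0.5,0,0],0],[94,[0,0,0],0],[94,[0,0,0],0]]'
python3 - <<'E'
from fit import *
im,K,C=snap('wrist');np.savez('w5',im=im,K=K,C=C);np.set_printoptions(precision=1,suppress=True)
c,s=np.cos(-.265),np.sin(-.265)
p=proj(np.c_[M@np.array([[c,s],[-s,c]])+[475.6,-310.6],[121]*4],K,C);print(p)
im2,K,C=snap('side');r=regions_of('side','timer')
A=cv2.resize(im[0:200,140:370],(460,400));B=cv2.resize(im2[230:340,180:280],(340,374))
B=np.vstack([B,np.zeros((26,340,3),np.uint8)]);save('w5',np.hstack([A,B]))
E
```

```text
clock: 10.85
eef_pos: [475.5, -311.6, 96.2]
eef_rot: [3.142, -0.0, -0.267]
wrist_force: [0.2, -0.8, -1.0]
finger_gap: 60.0
finger_force: 25.0
clock: 11.35
eef_pos: [475.4, -311.6, 96.1]
eef_rot: [3.142, -0.0, -0.267]
wrist_force: [0.4, -0.1, -0.3]
finger_gap: 93.3
finger_force: 0.0
clock: 12.25
eef_pos: [427.3, -298.6, 231.5]
eef_rot: [3.141, -0.001, -0.268]
wrist_force: [0.4, 0.1, -0.6]
finger_gap: 93.6
finger_force: 0.0
[[226.4  93.2]
 [273.4  93. ]
 [272.5 175.1]
 [228.  175.2]]
```

View pics/w5.png

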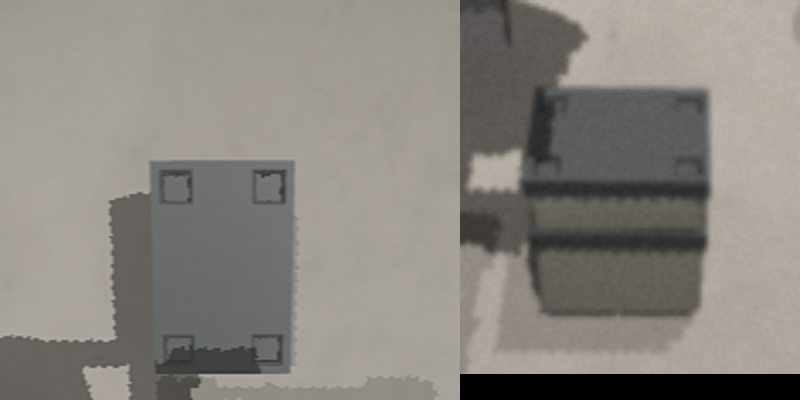

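The lid recesses sit level and within about 1.5 mm of the prediction. The side view shows the tub flush and parallel on the deep tub, so it is seated. Now the timer.

```bash
python3 -m jog '[[94,[0,0,0],-0.0427],[94,[0,0,0],-0.0427],[40,[0.14,-0.3,0],0],[40,[0.14,-0.6,0],0],[40,[0.14,-0.6,0],0],[40,[0.14,-0.6,0],0],[40,[0.14,-0.6,0],0],[40,[0.14,-0.6,0],0],[40,[0.14,-0.6,0],0],[40,[0.14,-0.6,0],0],[40,[0.14,-0.6,0],0],[40,[0.14,-0.6,0],0],[40,[0.14,-0.6,0],0],[40,[0.14,-0.6,0],0],[40,[0.14,-0.6,0],0],[40,[0.14,-0.6,0],0],[40,[0.14,-0.6,0],0],[40,[0.14,-0.7,0],0],[40,[0,0,0],0],[40,[0,0,0],0]]'
python3 - <<'E'
from h import *
np.set_printoptions(precision=1,suppress=True)
im,K,C=snap('wrist');np.savez('t1',im=im,K=K,C=C)
for q in('timer','dial'):
    for r in regions_of('wrist',q)[:1]: print(q,r['conf'],np.array(r['rect']))
x,y=map(int,r['rect'][:2]);y=max(y,70);x0,y0=max(x-100,0),max(y-75,0);print(x0,y0)
save('t1',cv2.resize(im[y0:y0+150,x0:x0+200],(800,600)))
E
```

```text
clock: 14.4
eef_pos: [538.8, 172.3, 230.5]
eef_rot: [3.141, 0.001, 0.002]
wrist_force: [-0.3, -1.1, 0.0]
finger_gap: 39.6
finger_force: 0.0
timer 0.88 [241.7 100.9 117.2 117.3]
dial 0.92 [243.6 102.6  60.5  57.5]
143 27
```

View pics/t1.png

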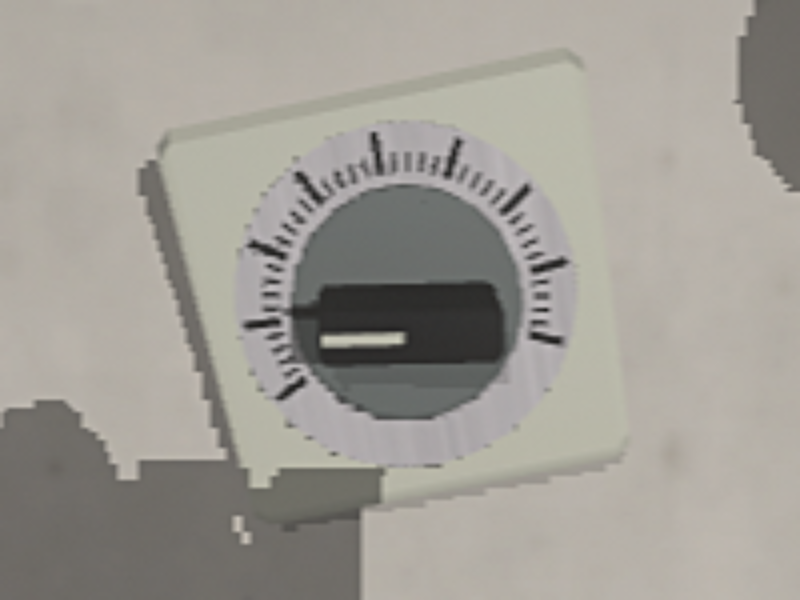

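The timer shows long marks 0 at crop (290,388), 20 at (377,153) and 40 at (546,340). The pointer nib at (300,312) reads about 6 min. The white line runs (320,340)–(405,338).

```bash
python3 -m jog '[[40,[0.4,0.5,0],0],[40,[0.4,0.5,0],0],[40,[0,0.5,0],0],[40,[0,0,0],0],[40,[0,0,0],0]]'
cat > tim.py <<'E'
from h import *
from scipy.optimize import least_squares
def frame(p): # origin face centre p[:3], yaw p[3]; columns: upslope, left, normal
    t=np.deg2rad(16); return Rn.from_euler('zy',[p[3],-t],).as_matrix() if 0 else Rn.from_euler('z',p[3]).as_matrix()@Rn.from_euler('y',-t).as_matrix()
def ring(p,m):
    a=.1*(np.array(m)-20); return p[:3]+(np.c_[p[4]*np.cos(a),-p[4]*np.sin(a),0*a])@frame(p).T
E
python3 - <<'E'
from tim import *
np.set_printoptions(precision=3,suppress=True)
a=np.load('t1.npz');K,C=a['K'],a['C']
uv=(np.array([(290,388),(262,324),(266,250),(312,190),(377,153),(454,158),(517,202),(549,265),(546,340)])+.5)/4-.5+[143,27]
m=np.arange(0,41,5)
for z in(36,38,40):
    r=least_squares(lambda q:(proj(ring(np.r_[q[:2],z,q[2:]],m),K,C)-uv).ravel(),[620,175,.2,38])
    p=np.r_[r.x[:2],z,r.x[2:]];print(p,np.abs(r.fun).max())
    if z==38:P=p
F=frame(P);print('normal',F[:,2])
r=least_squares(lambda q:(proj(ring(q,m),K,C)-uv).ravel(),np.r_[P]);print('free z',r.x)
nib=(np.array([300,312])+.5)/4-.5+[143,27]
b=least_squares(lambda q:proj(ring(np.r_[P[:4],30],[q[0]]),K,C)[0]-nib,[6]);print('min',b.x)
G=P[:3]+26*F[:,2];print('grip',G)
top=P[:3]+34*F[:,2];print((proj(top,K,C)-[143,27]+.5)*4-.5)
im,K2,C2=snap('wrist');np.savez('t2',im=im,K=K2,C=C2)
# dial triangulation by matching the timer picture: ring masks
r2=regions_of('wrist','dial')[0];c2=np.array(r2['rect'][:2]);print(r2['conf'],r2['rect'])
c1=np.array([243.6,102.6])
q=least_squares(lambda X:np.r_[proj(X,K,C)[0]-c1,proj(X,K2,C2)[0]-c2],[620,175,45]);print('dial disc',q.x,np.abs(q.fun).max())
print('expected uv in view2 for face z 38', proj(P[:3]+10*F[:,2],K2,C2))
E
```

```text
clock: 15.05
eef_pos: [578.7, 96.0, 231.3]
eef_rot: [-3.141, -0.0, -0.001]
wrist_force: [-0.8, 1.1, 0.7]
finger_gap: 39.7
finger_force: 0.0
[617.769 180.006  36.      0.189  39.315] 0.6415921844237289
[617.701 179.969  38.      0.189  39.104] 0.6415921848085304
[617.634 179.932  40.      0.189  38.893] 0.6415921844791512
normal [-0.271 -0.052  0.961]
free z [617.723 179.981  37.373   0.189  39.17 ]
min [5.627]
grip [610.662 178.626  62.993]
[[411.577 339.991]]
0.76 [174.8, 141.0, 61.3, 54.0]
dial disc [617.963 180.613  37.817] 0.23918694302179233
expected uv in view2 for face z 38 [[173.875 144.218]]
```

```bash
python3 - <<'E'
from tim import *
np.set_printoptions(precision=2,suppress=True)
c={n:(np.array(calibration(n)['mtx']),np.array(calibration(n)['cam_to_world'])) for n in('top','side')}
for t,s in(((206,124),(298,160)),((137,142),(262,128)),((204,122),(318,176)),((210,70),(303,50)),((172,72),(305,45))):
    q=least_squares(lambda X:np.r_[proj(X,*c['top'])[0]-t,proj(X,*c['side'])[0]-s],[700,150,100]);print(t,s,q.x,np.abs(q.fun).max())
print(read_state()['joints'])
# tool yaw for dial angles
for th in(.56,1.5,2.6,4.2,4.3):
    F=frame([0,0,0,.189]);a=th-2;d=F@[np.cos(a),-np.sin(a),0];print(th,np.arctan2(d[1],d[0]))
E
```

```text
(206, 124) (298, 160) [767.65  97.28  40.56] 3.2783381122360993
(137, 142) (262, 128) [716.51 280.44  58.02] 2.2201317985345668
(204, 122) (318, 176) [817.62 106.72 -35.93] 11.644648263392753
(210, 70) (303, 50) [760.72  51.33 369.39] 10.484354918510235
(172, 72) (305, 45) [778.19 124.08 357.2 ] 2.3372055950234767
[0.1  0.36 1.38 0.   1.4  1.67]
0.56 1.6340124985443232
1.5 0.7057982100314777
2.6 -0.42953996559331337
4.2 -1.992319798131962
4.3 -2.0914187723724105
```

```bash
python3 -m jog '[[34,[0.213,-0.551,0],0],[34,[0.213,-0.551,0],0],[34,[0.213,-0.55,0],0],[34,[0,0,0],-0.0473],[34,[0,0,0],-0.0473],[34,[0,0,0],-0.0473],[34,[0,0,0],-0.0473],[34,[0,0,0],-0.0473],[34,[0,0,0],-0.0473],[34,[0,0,0],-0.0473],[34,[0,0,0],-0.0473],[34,[0,0,0],-0.0473],[34,[0,0,0],-0.0473],[34,[0,0,0],-0.0473],[34,[0,0,0],0],[34,[0,0,0],0]]' && python3 -m jog '[[34,[0,0,0.6],0],[34,[0,0,0.6],0],[34,[0,0,0.6],0],[34,[0,0,0.6],0],[34,[0,0,0.4],0],[34,[0,0,0.2],0],[34,[0,0,0],0],[34,[0,0,0],0]]'
```

```text
clock: 16.75
eef_pos: [610.5, 180.0, 231.2]
eef_rot: [3.141, -0.0, 1.632]
wrist_force: [1.5, 1.1, 0.4]
finger_gap: 33.8
finger_force: 0.0
clock: 17.55
eef_pos: [611.1, 179.6, 82.2]
eef_rot: [3.14, -0.0, 1.634]
wrist_force: [0.8, -0.1, 0.9]
finger_gap: 33.7
finger_force: 0.0
```

```bash
python3 -m jog '[[34,[-0.02,0,0.2],0],[34,[0,0,0.2],0],[34,[0,0,0.07],0],[34,[0,0,0],0],[34,[0,0,0],0]]' && python3 -m jog '[[8,[0,0,0],0],[8,[0,0,0],0],[8,[0,0,0],0],[8,[0,0,0],0],[8,[0,0,0],0]]' 8
```

```text
clock: 18.05
eef_pos: [610.8, 178.4, 57.7]
eef_rot: [3.141, -0.0, 1.636]
wrist_force: [0.4, -0.3, -0.4]
finger_gap: 34.0
finger_force: 0.0
clock: 18.55
eef_pos: [611.3, 178.4, 57.9]
eef_rot: [3.14, -0.0, 1.635]
wrist_force: [6.4, 0.2, -1.0]
finger_gap: 16.9
finger_force: 7.5
```

```bash
python3 -m jog '[[8,[0,0.02,0],0],[8,[0,0,0],0.044],[8,[0,0,0],0.044],[8,[0,0,0],0.044],[8,[0,0,0],0.044],[8,[0,0,0],0.044]]' && python3 -m jog '[[8,[0,0,0],0.044],[8,[0,0,0],0.044],[8,[0,0,0],0.044],[8,[0,0,0],0.044],[8,[0,0,0],0.044]]' && python3 -m jog '[[8,[0,0,0],0.044],[8,[0,0,0],0.044],[8,[0,0,0],0.044],[8,[0,0,0],0.044],[8,[0,0,0],0.044],[8,[0,0,0],0],[8,[0,0,0],0]]'; python3 -c "
from cell import *;s=read_state();print(s['joints'],s['moment'])"
```

```text
clock: 19.15
eef_pos: [611.3, 178.4, 57.9]
eef_rot: [-3.141, 0.001, 0.939]
wrist_force: [-1.7, -0.4, 3.5]
finger_gap: 16.0
finger_force: 7.8
clock: 19.65
eef_pos: [611.4, 178.4, 57.5]
eef_rot: [3.142, 0.001, 0.248]
wrist_force: [0.5, 0.5, 0.2]
finger_gap: 14.1
finger_force: 7.9
clock: 20.35
eef_pos: [611.4, 178.5, 57.6]
eef_rot: [3.141, 0.001, -0.434]
wrist_force: [-3.3, -0.9, 2.7]
finger_gap: 15.6
finger_force: 8.3
[2.26477147e-01 6.37234027e-01 1.38988272e+00 1.39649502e-04
 1.11543601e+00 2.23084466e+00] [0.09952725 0.55394941 0.06679717]
```

The bar follows the gripper, with the gap at 14–16 mm throughout. Now I regrasp half a turn round.

```bash
python3 -m jog '[[34,[0,0,0],0],[34,[0,0,0],0],[34,[0,0,0],0],[34,[0,0,-0.3],0],[34,[0,0,-0.3],0],[34,[0,0,-0.1],0]]' && python3 -m jog '[[34,[0,0,0],-0.0455],[34,[0,0,0],-0.0455],[34,[0,0,0],-0.0455],[34,[0,0,0],-0.0455],[34,[0,0,0],-0.0455],[34,[0,0,0],-0.0455],[34,[0,0,0],-0.0455],[34,[0,0,0],-0.0455],[34,[0,0,0],-0.0455],[34,[0,0,0],-0.0455],[34,[0,0,0],-0.0455]]' && python3 -m jog '[[34,[0,0,0],-0.0455],[34,[0,0,0],-0.0455],[34,[0,0,0],-0.0455],[34,[0,0,0],-0.0455],[34,[0,0,0],-0.0455],[34,[0,0,0],-0.0455],[34,[0,0,0],-0.0455],[34,[0,0,0],-0.0455],[34,[0,0,0],-0.0455],[34,[0,0,0],-0.0455],[34,[0,0,0],-0.0455],[34,[0,0,0],0],[34,[0,0,0],0]]'
```

```text
clock: 20.95
eef_pos: [612.7, 178.7, 95.6]
eef_rot: [-3.139, -0.003, -0.438]
wrist_force: [-0.7, 0.7, -0.1]
finger_gap: 34.2
finger_force: 0.0
clock: 22.05
eef_pos: [611.9, 178.5, 93.3]
eef_rot: [3.141, -0.001, 1.14]
wrist_force: [0.6, -0.3, 0.2]
finger_gap: 34.2
finger_force: 0.0
clock: 23.35
eef_pos: [611.8, 178.5, 93.0]
eef_rot: [3.141, 0.0, 2.703]
wrist_force: [0.6, 0.5, -0.4]
finger_gap: 33.8
finger_force: 0.0
```

```bash
python3 -m jog '[[34,[0,0,0.3],0],[34,[0,0,0.3],0],[34,[0,0,0.1],0],[34,[0,0,0],0],[8,[0,0,0],0],[8,[0,0,0],0],[8,[0,0,0],0],[8,[0,0,0],0],[8,[0,0,0],0]]' && python3 -m jog '[[8,[0,0,0],0.043],[8,[0,0,0],0.043],[8,[0,0,0],0.043],[8,[0,0,0],0.043],[8,[0,0,0],0.043],[8,[0,0,0],0.043]]' && python3 -m jog '[[8,[0,0,0],0.043],[8,[0,0,0],0.043],[8,[0,0,0],0.043],[8,[0,0,0],0.043],[8,[0,0,0],0.043],[8,[0,0,0],0.043],[8,[0,0,0],0],[8,[0,0,0],0]]'
python3 - <<'E'
from tim import *
im,K,C=snap('wrist');np.savez('t3',im=im)
P=np.array([617.7,180,38,.189,30]);c=proj(P[:3],K,C)[0];print(proj(ring(P,[0,20,40,15]),K,C),c)
x0,y0=int(max(0,c[0]-133)),int(max(0,c[1]-100));print(x0,y0)
B=im[y0:y0+200,x0:x0+266];save('t3',cv2.resize(B,(B.shape[1]*3,B.shape[0]*3)))
E
```

```text
clock: 24.25
eef_pos: [611.8, 178.3, 58.1]
eef_rot: [3.142, 0.0, 2.707]
wrist_force: [-1.9, -3.7, 4.0]
finger_gap: 15.6
finger_force: 8.0
clock: 24.85
eef_pos: [611.6, 178.4, 57.8]
eef_rot: [-3.141, -0.0, 1.891]
wrist_force: [-2.9, -1.9, 2.7]
finger_gap: 17.1
finger_force: 8.2
clock: 25.65
eef_pos: [611.6, 178.6, 57.8]
eef_rot: [-3.141, -0.0, 1.09]
wrist_force: [-3.8, -1.2, 5.4]
finger_gap: 16.1
finger_force: 8.0
[[217.17423969 196.24402409]
 [298.8471471  194.26912433]
 [270.85387732 260.05209045]
 [278.96264181 178.67349574]] [259.6322638  219.31663814]
126 119
```

```bash
python3 -m jog '[[8,[0,0,0],0.018],[8,[0,0,0],0.017],[8,[0,0,0],0],[8,[0,0,0],0]]' && python3 -m jog '[[8,[0,0,0],-0.044],[8,[0,0,0],-0.044],[8,[0,0,0],-0.044],[8,[0,0,0],-0.044],[8,[0,0,0],-0.044],[8,[0,0,0],-0.044],[8,[0,0,0],-0.044],[8,[0,0,0],-0.044],[8,[0,0,0],-0.044],[8,[0,0,0],-0.044]]' && python3 -m jog '[[8,[0,0,0],-0.044],[8,[0,0,0],-0.044],[8,[0,0,0],-0.044],[8,[0,0,0],-0.044],[8,[0,0,0],-0.044],[8,[0,0,0],-0.044],[8,[0,0,0],-0.044],[8,[0,0,0],-0.044],[8,[0,0,0],-0.044],[8,[0,0,0],-0.044],[8,[0,0,0],-0.033],[8,[0,0,0],0],[8,[0,0,0],0]]'; python3 -c "
from cell import *;print(read_state()['joints'][5])"
```

```text
clock: 26.1
eef_pos: [611.6, 178.7, 57.8]
eef_rot: [-3.141, -0.0, 0.979]
wrist_force: [-4.8, -0.3, 6.4]
finger_gap: 15.9
finger_force: 7.9
clock: 27.1
eef_pos: [611.4, 178.4, 57.4]
eef_rot: [-3.141, -0.0, 2.367]
wrist_force: [-5.5, -1.8, 4.1]
finger_gap: 16.7
finger_force: 7.8
clock: 28.4
eef_pos: [611.9, 178.6, 57.5]
eef_rot: [-3.141, 0.001, -2.441]
wrist_force: [0.1, 2.0, -0.7]
finger_gap: 15.4
finger_force: 8.2
-2.045461718017718
```

```bash
python3 -m jog '[[34,[0,0,0],0],[34,[0,0,0],0],[34,[0,0,0],0],[34,[0,0,-0.3],0],[34,[0,0,-0.6],0],[34,[0,0,-0.6],0],[34,[0,0,-0.6],0],[34,[0,0,-0.6],0],[34,[0,0,-0.6],0],[34,[0,0,0],0.0455],[34,[0,0,0],0.0455],[34,[0,0,0],0.0455],[34,[0,0,0],0.0455],[34,[0,0,0],0.0455],[34,[0,0,0],0.0455],[34,[0,0,0],0.0455],[34,[0,0,0],0.0455],[34,[0,0,0],0.0455],[34,[0,0,0],0.0455],[34,[0,0,0],0.0455]]' && python3 -m jog '[[34,[0,0,0],0.0455],[34,[0,0,0],0.0455],[34,[0,0,0],0.0455],[34,[0,0,0],0.0455],[34,[0,0,0],0.0455],[34,[0,0,0],0.0455],[34,[0,0,0],0.0455],[34,[0,0,0],0.0455],[34,[0,0,0],0.0455],[34,[0,0,0],0.0455],[34,[0,0,0],0.0455],[34,[-0.5,0,0],0],[34,[-0.5,0,0],0],[34,[-0.5,0,0],0],[34,[0,0,0],0],[34,[0,0,0],0]]'
python3 - <<'E'
from tim import *
im,K,C=snap('wrist')
P=np.array([617.7,180,38,.189,29]);c=proj(P[:3],K,C)[0]
x0,y0=int(max(0,c[0]-100)),int(max(0,c[1]-75));np.savez('t4',im=im,K=K,C=C,o=[x0,y0])
f=lambda q:(q-[x0,y0]+.5)*4-.5
print('nib at 13.8,15,16.2 expected',f(proj(ring(P,[13.8,15,16.2]),K,C)))
save('t4',cv2.resize(im[y0:y0+150,x0:x0+200],(800,600)))
E
```

```text
clock: 30.4
eef_pos: [611.7, 178.4, 223.9]
eef_rot: [3.141, 0.0, 2.266]
wrist_force: [-0.2, -0.1, 0.0]
finger_gap: 33.9
finger_force: 0.0
clock: 32.0
eef_pos: [554.6, 130.2, 224.0]
eef_rot: [3.141, -0.002, 0.699]
wrist_force: [0.0, 0.2, -0.2]
finger_gap: 34.0
finger_force: 0.0
nib at 13.8,15,16.2 expected [[389.83104048 186.97573568]
 [403.40619735 186.24579995]
 [417.02193191 187.25412213]]
```

View pics/t4.png

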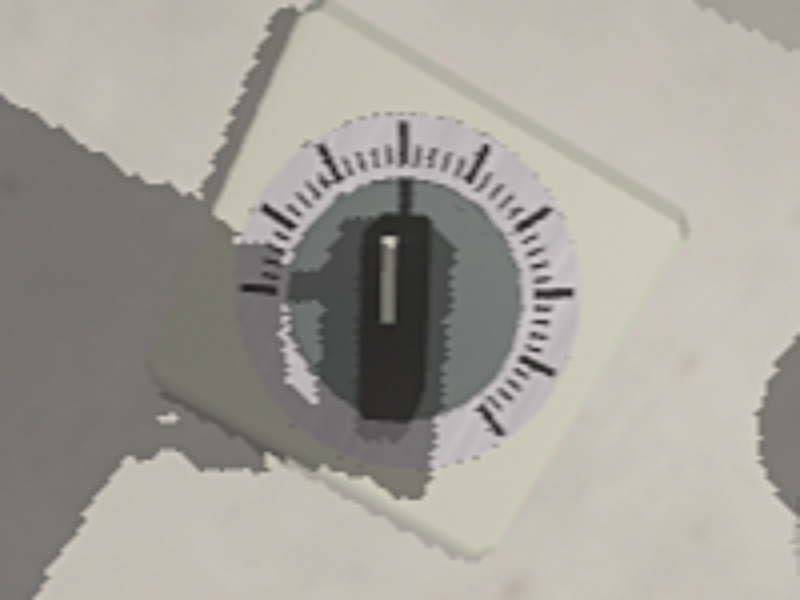

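The nib at (405,195) points straight at the fourth long mark (403,140), which is 15 minutes. The bar returned to exactly the angle the grip predicted, so it didn't slip and the dial did pass 40 (about 4.36 rad).

```bash
python3 -c "
from cell import *;print(sign_off())"
```

```text
the job is handed in; nothing more can be done
None
```

The job is handed in, with no verdict returned: the shallow tub sits in the deep tub's lid recesses, released, and the dial was wound to about 43–44 minutes by gripper angle, then turned back to 15, which the last picture confirms.

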